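Lock the bayonet sieve onto its receiver

ROBOT

A 7-joint arm with a two-finger parallel gripper is mounted at the origin on the work surface; the furniture and walls round the work are solid. World frame = base frame: x ahead of the robot, y to its left, z up, the work surface at z = 0. Lengths are in mm, angles in rad, forces in N, time in s.
With the tool pointing down it reaches from about 350 to 900 mm from the base axis. Payload 19.9 kg.
Tool frame: the origin (TCP) lies on the mounting face of the last link; the fingertips stand 199 mm ahead of it and the grasp point (between the pads) lies 180 mm ahead of it; z points along the fingers, y is the direction in which the jaws open and shut (so a half turn about z gives the same grasp; the last joint's range is limited). The gripper opens to 94 mm and grips with 3 to 60 N. Pads are 16 mm wide; open, the fingers measure 119 mm over their backs; the gripper's body (75 mm by 177 mm) begins 78 mm behind the grasp point.
Start: joints at [1.091, 0.417, -0.01, 1.614, 0.005, 1.111, -0.053], TCP at [264.972, -566.046, 404.625] pointing down, gripper open.
Joint ranges: [-2.81, 2.81], [-0.39, 2.02], [-1.27, 1.25], [0.06, 2.57], [-1.19, 4.33], [0.19, 2], [-2.82, 2.82]. Speed limits (rad/s): [1.89, 1.89, 2.39, 2.39, 3.01, 3.01, 3.01].

INTERFACE

Orientations are given as [roll, pitch, yaw] about the fixed x, y, z axes, in that order (R = Rz(yaw) Ry(pitch) Rx(roll)).
In Python, from rig import ctrl, imaging, workorder gives the robot as it stands.
- The arm moves only by the tool jog_arm, never from a script. Its argument "series" is a list of rows, each a list of 5 numbers: the closure in counts, from 0 (fully open) to 255 (shut), then the shift along the tool's x, y, z in mm, then the turn about the tool's z in degrees. In form: [[claw, tx, ty, tz, roll], ...]. A call has 1 to 12 rows; each row is the pose to reach, as a shift and turn from the pose measured when the call began, along the tool's axes at that moment; what a row does not reach only later rows make up. A row lasts 1/12 s, in which the tool goes at most 41.7 mm and 7.16 degrees, less where a joint would pass 70% of its speed; a pose out of reach is approached as far as the arm can. A call with a gripper value outside its range is refused whole. The fingers move at their own pace and stop on an object; "newtons" is the grip in N (left out, the last holds). Time passes only in rows, so rows that repeat a pose let the fingers close. It gives the time, the measured TCP pose, the force and the opening at its end, in the units of the state.
- ctrl.observe(): the state, without advancing time (a new reading comes with each control period).
- imaging.snapshot(name): name is "scene" or "top" or "wrist"; returns the picture (480x640x3 uint8, blue, green, red); there is no depth.
- imaging.calibration(name): a dict with "camera_matrix" (3x3 intrinsics, pixels), "k1" (the pictures are not rectified: a ray, as slopes to the right and down, at radius r is drawn at 1 + k1 r^2 times it, then the intrinsics apply), "eye" and "rotation" of the camera in the world. Camera axes: x right, y down, z forward; pixel columns grow to the right and rows downward; lengths in mm; the calibration is good to about 2 mm. A picture is of the moment at which its call begins: read the wrist's pose just before it. calibration takes no time and is no camera call; for the wrist camera it gives the pose at the moment of the call.
- workorder.hand_in(): hands the job in, once; it reports no verdict.
The state is a dict: "t": time; "q": joint angles; "joint_velocities": joint speeds; "joint_efforts": joint torques, N m; "ee_pos": TCP position; "tool_rot": TCP orientation; "force": force on the tool from outside, world axes, zero at the start; "torque": the same for the moment, N m; "finger_gap": finger opening in mm.
Only numpy, scipy, OpenCV 4.12 (cv2) and the standard library are available. Lean on these libraries where they do the work, as an engineer would, in place of code of your own. Each camera call takes 0.05 s, during which the arm holds its last target. There are 200 camera calls.

TASK

Get the hand sieve ready for sifting the herb fragments: take it by its handle, hang it in the receiver with its two lugs down through the two slots in the rim, then twist it clockwise (seen from above) until the lugs drop into their locking notches and the flange lies flush on the rim all round. The lock ring is adjustable, so feel for the notch; press and twist gently without forcing the parts, let go, and leave the things lying around where they are.

Things in the scene. Friction and masses are not known exactly. Their poses are not given: they have to be found in the camera images.
- sieve: Small round steel sieve, about 0.25 kg (0.20 to 0.33). Origin: centre of its underside; z up; x runs along the handle bar and through both lugs; half a turn makes no difference. Drum 60 mm in diameter (lowest 4 mm: 55 mm), 30 mm high; on top a flat flange 80 mm in diameter, 4 mm thick (30 to 34 mm above the origin).
- sieve_handle (a point): Middle of the sieve's handle bar, 63 mm above the sieve's origin. The bar runs along the sieve's x: 64 mm long, 10 mm thick (along y), 14 mm high, carried by a post at each end, 22 mm clear of the flange. Pinch it across its thickness from above, at the middle.
- sieve_lug (a point): The lug at the sieve's +x side: a round pin 7 mm in diameter that sticks out of the drum to 41 mm from the axis, 12 mm above the sieve's origin. An equal one stands opposite, at -x.
- sieve_flange (a point): Centre of the underside of the sieve's flange, 30 mm above the sieve's origin. This face lies on the receiver's rim when the sieve is locked.
- receiver: Round metal can fixed to the table, 80 mm in diameter (foot 92 mm), 70 mm high, open at the top, bore 63 mm. Origin: centre of its underside; z up; x points through the two entry slots. It is rigid; sieve and receiver must not be forced together with more than 35 N.
- receiver_rim (a point): Centre of the receiver's open mouth, level with the top of its rim, 70 mm above the table.
- receiver_slot (a point): Entry slot at the receiver's +x side, at rim level; an equal one is opposite, at -x. Each is 11 mm wide, open at the top, and leads a lug down to the ledge. Lugs standing on the ledge leave the flange 5 mm above the rim; from there they slide clockwise seen from above (yaw decreasing) under the rim, with 2 mm play upwards.
- receiver_ledge (a point): On the axis, level with the ledge, 16.5 mm below the rim. Notches 11 mm wide in the ledge stand 30 to 70 degrees clockwise of the slots; their ring is clamped at another angle each time and is not measured: feel the sieve sink 5 mm until the flange meets the rim. The ledge goes on 28 degrees past the notch to a stop, so a sieve held up rides past. Counter-clockwise: only a stop.
- marker: Marker pen, 143 mm long, lying near the right edge of the table; leave it alone.
- tweezers: Tweezers, 124 mm long, lying beside the bag sealer; leave them alone.
- vial: Small capped vial, 31 mm in diameter, 62 mm high, standing at the far right corner; leave it alone.

How it is judged (in metres and radians):
On the way:
1. the sieve hangs in the receiver with its lugs down in the entry slots, standing on the ledge (z of sieve_flange in the frame of receiver_rim below 0.009 m and horizontal distance between sieve_flange and receiver_rim below 0.005 m and angle between the x axis of sieve and the x axis of receiver, either way round below 0.2 rad), for 0.1 s.
At the end, for the whole second after the job is handed in: The sieve rests released in the receiver, upright within 0.04 rad, centred within 4 mm, turned more than 0.4 rad from the slots, its lugs sunk in the notches so that the flange lies on the rim (less than 1.8 mm above it) (z of sieve_flange in the frame of receiver_rim below 0.0018 m and horizontal distance between sieve_flange and receiver_rim below 0.004 m and angle between sieve's own z axis and vertical below 0.04 rad and angle between the x axis of sieve and the x axis of receiver, either way round above 0.4 rad and linear speed of sieve below 0.02 m/s); the robot touches nothing.
It fails at once if the sieve and the receiver are forced together with more than 35 N (contact force between sieve and receiver above 35 N).
It fails at once if a bystander (marker, tweezers, vial) is moved by more than 20 mm (distance of any of marker, tweezers, vial from where it was at the start of the episode above 0.02 m).
It also fails if it takes over 72 s, if anything falls off the work surface, if the arm or the gripper's body presses on something with over 40 N, if the wrist force passes 120 N, or if a joint passes its speed limit or range.

## Working session

There is one attempt and no reset: what is moved stays moved. The work goes in short steps, Python scripts to look and compute and a tool call to move; the robot and the scene stay as the last step left them, time stands still between calls to the robot, and variables do not carry over. Pictures are saved under pics/ and viewed, about 8 in all and at most 12, crops included, and the job is handed in when it is done.

Besides the shell and the picture viewer there is one more tool, called as name([rows], argument=value, ...), one row to a line, values as JSON. jog_arm: Moves the arm, as the interface text tells. Its arguments: {"type":"object","properties":{"series":{"type":"array"},"newtons":{"type":"number"}},"required":["series"]}

```bash
mkdir -p pics; ls; python3 - <<'E'
from rig import ctrl, imaging
import cv2
s=ctrl.observe();print(s)
for n in("top","scene"):
    cv2.imwrite(f"pics/{n}1.png",imaging.snapshot(n));print(n,imaging.calibration(n))
E
```

```text
pics
{'t': 0.0, 'q': array([ 1.09147473,  0.41797195, -0.01032361,  1.61416542,  0.00471159,
        1.11070465, -0.05301511]), 'joint_velocities': array([-0.00255524, -0.0006698 ,  0.00032663,  0.00023664,  0.00080891,
       -0.00271513, -0.00199051]), 'joint_efforts': array([ 6.99235716e-04, -8.51269627e+01,  6.39870632e-01, -4.26011825e+01,
       -4.87509440e-02,  1.85803411e-02,  1.16876759e-04]), 'ee_pos': array([ 264.93628882, -565.92099779,  404.02999554]), 'tool_rot': array([-3.14037067e+00,  9.35862720e-05,  4.37838751e-01]), 'force': array([-0.02638041,  1.06075109, -0.88346738]), 'torque': array([-0.00681863, -0.02453007,  0.03875533]), 'finger_gap': 94.01423615743305}
top {'camera_matrix': array([[541.54002947,   0.        , 322.17403125],
       [  0.        , 541.54002947, 241.60477693],
       [  0.        ,   0.        ,   1.        ]]), 'k1': -0.03410703997364522, 'eye': array([ 424.56335399, -161.32439316,  903.24585117]), 'rotation': array([-2.97801399,  0.00446382, -1.54331715])}
scene {'camera_matrix': array([[456.64175173,   0.        , 324.31509302],
       [  0.        , 456.64175173, 231.24052025],
       [  0.        ,   0.        ,   1.        ]]), 'k1': -0.09711837962340722, 'eye': array([ 70.29167334, 359.89847165, 529.91052722]), 'rotation': array([-2.12557207,  0.02189862, -2.40317861])}
```

View pics/top1.png

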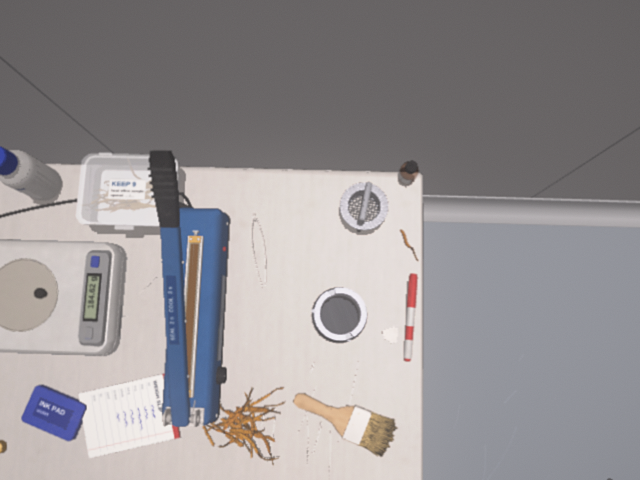

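View pics/scene1.png

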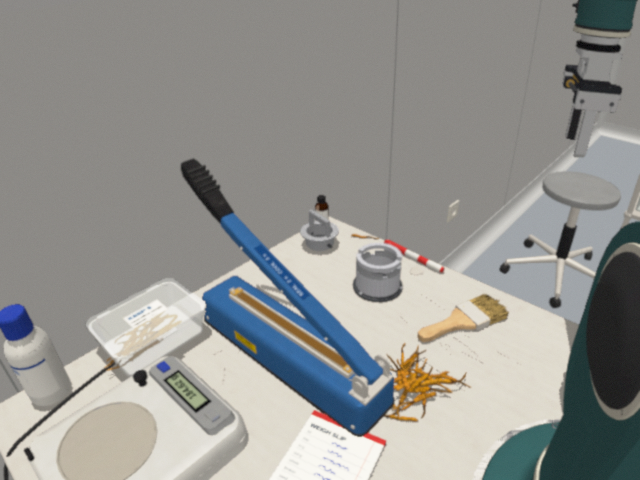

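The top view shows the sieve at (363,206) with its handle running (367,184)-(362,224). The receiver is at (340,314), the vial at (409,172) and the marker at (410,317). The scene view agrees.

```bash
cat > h.py <<'E'
import numpy as np, cv2
from scipy.spatial.transform import Rotation as R
from rig import ctrl, imaging, workorder
def px2w(c,uv,z):
    K=c['camera_matrix'];d=np.array([(uv[0]-K[0,2])/K[0,0],(uv[1]-K[1,2])/K[1,1]]);s=d.copy()
    for _ in range(20): s=d/(1+c['k1']*(s@s))
    v=R.from_euler('xyz',c['rotation']).apply([*s,1]);e=np.array(c['eye'])
    return e+v*(z-e[2])/v[2]
def w2px(c,P):
    K=c['camera_matrix'];p=R.from_euler('xyz',c['rotation']).inv().apply(np.atleast_2d(P)-c['eye'])
    s=p[:,:2]/p[:,2:];s=s*(1+c['k1']*(s**2).sum(1,keepdims=True))
    return s*K[0,0]+K[:2,2]
def shift(target):  # world TCP target -> tool-axis shift
    o=ctrl.observe();return R.from_euler('xyz',o['tool_rot']).inv().apply(np.array(target)-o['ee_pos'])
E
python3 - <<'E'
from h import *
c=imaging.calibration("top")
print("rx",px2w(c,(340,314),70));print("sv handle mid",px2w(c,(364.5,203),70), px2w(c,(367,184),70),px2w(c,(362,223),70))
print("sv flange",px2w(c,(363.5,206.5),34))
print("vial",px2w(c,(409,172),62),"marker",px2w(c,(410,317),10))
im=cv2.imread("pics/top1.png")
a=im[170:245,325:425];b=im[277:352,295:395]
cv2.imwrite("pics/crop.png",np.hstack([cv2.resize(x,None,fx=4,fy=4,interpolation=2) for x in(a,b)]))
E
```

```text
rx [ 450.69901203 -184.10827318   70.        ]
sv handle mid [ 625.45017334 -218.90266699   70.        ] [ 656.50887732 -222.42868942   70.        ] [ 593.17065847 -215.44908991   70.        ]
sv flange [ 628.1805983  -219.83134175   34.        ]
vial [ 680.51812345 -290.35692656   62.        ] marker [ 450.73923878 -300.31647287   10.        ]
```

View pics/crop.png

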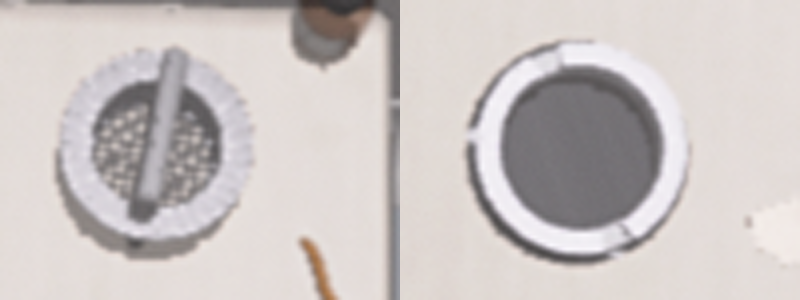

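Left crop: the handle runs (172,52)-(150,200), a yaw of about -6°. Right crop: the rim slots are at (552,56) and (620,236), a yaw of about +20°. I'll move above the sieve.

```bash
python3 - <<'E'
from h import *
c=imaging.calibration("top")
a,b=px2w(c,(333,291),70),px2w(c,(350,336),70);print(a,b,np.degrees(np.arctan2(*(a-b)[1::-1])),(a+b)/2)
print(shift((626,-219,390)))
E
```

```text
[ 485.48314184 -172.57151658   70.        ] [ 417.97001606 -200.01872684   70.        ] 22.12401776525415 [ 451.72657895 -186.29512171   70.        ]
[ 474.11922192 -161.16221043   14.23228049]
```

jog_arm([
  [130,40,-13,1,4],
  [130,79,-27,2,9],
  [130,119,-40,3,13],
  [130,158,-54,4,17],
  [130,198,-67,6,21],
  [130,237,-81,7,25],
  [130,277,-94,8,31],
  [130,316,-107,9,31],
  [130,356,-121,11,31],
  [130,395,-134,12,31],
  [130,435,-148,13,31],
  [130,474,-161,14,31],
])

```text
t: 1.1
ee_pos: [626.4, -218.0, 390.0]
tool_rot: [-3.141, 0.001, -0.103]
force: [0.5, -0.6, 0.7]
finger_gap: 46.3
```

jog_arm([
  [130,0,0,0,0],
  [130,0,0,0,0],
])

```text
t: 1.27
ee_pos: [627.8, -215.2, 389.0]
tool_rot: [-3.139, 0.002, -0.099]
force: [-0.2, -2.0, -0.2]
finger_gap: 46.2
```

```bash
python3 - <<'E'
from h import *
o=ctrl.observe();print(o['t'],o['ee_pos'],o['tool_rot'],o['finger_gap'],o['force'])
c=imaging.calibration("wrist");im=imaging.snapshot("wrist");cv2.imwrite("pics/w1.png",im);np.save("w1.npy",c,allow_pickle=True);print(c)
print(w2px(c,[[626,-219,70],[628,-220,34]]))
E
```

```text
1.2667 [ 627.84007572 -215.21065443  388.99423016] [-3.13933459e+00  2.10143853e-03 -9.89682362e-02] 46.214188789479785 [-0.19130065 -1.95844051 -0.2182492 ]
{'camera_matrix': array([[430.82615438,   0.        , 320.4871549 ],
       [  0.        , 430.82615438, 239.31006192],
       [  0.        ,   0.        ,   1.        ]]), 'k1': 0.0214225575100784, 'eye': array([ 696.89131668, -222.7947661 ,  369.06965587]), 'rotation': array([ 2.89862137,  0.00340603, -1.66883818])}
[[326.34852138 234.94997187]
 [326.9204368  221.91652268]]
```

View pics/w1.png

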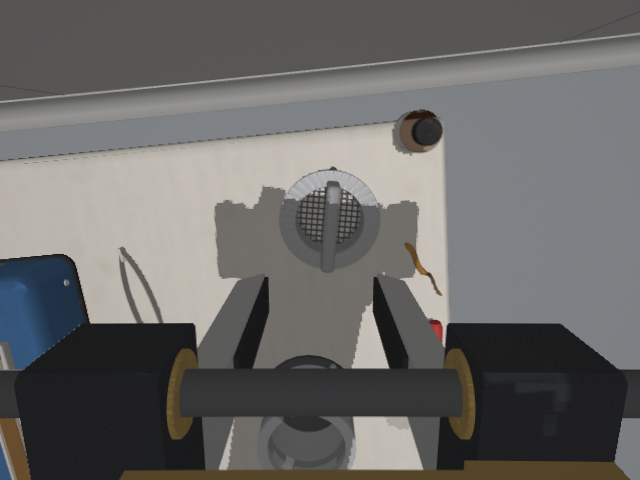

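The wrist view shows the handle top from (334,183) to (329,271), the flange centred near (330,219), and the vial clear at (421,131).

```bash
python3 - <<'E'
from h import *
c=np.load("w1.npy",allow_pickle=True).item()
a,b=px2w(c,(334,183),70),px2w(c,(329,271),70);print(a,b,np.degrees(np.arctan2(*(a-b)[1::-1])),(a+b)/2,np.linalg.norm(a-b))
print(px2w(c,(330,219),34))
o=ctrl.observe();print(o['ee_pos'],shift((*((a+b)/2)[:2],244)))
E
```

```text
[ 662.28546852 -227.76913052   70.        ] [ 598.95016174 -218.36806934   70.        ] -8.44294891523764 [ 630.61781513 -223.06859993   70.        ] 64.0292201712115
[ 630.1082136 -222.6491736   34.       ]
[ 626.69093028 -217.31098223  389.2744935 ] [  4.81320366   5.49615337 145.25795818]
```

jog_arm([
  [130,2,3,25,2.5],
  [130,5,6,50,2.5],
  [130,5,6,75,2.5],
  [130,5,6,100,2.5],
  [130,5,6,120,2.5],
  [130,5,6,135,2.5],
  [130,5,6,145,2.5],
  [130,5,6,145,2.5],
])

```text
t: 1.98
ee_pos: [629.6, -224.7, 242.3]
tool_rot: [-3.141, 0.005, -0.147]
force: [0.2, 0.3, 0.2]
finger_gap: 46.3
```

jog_arm([
  [200,0,0,0,0],
  [255,0,0,0,0],
  [255,0,0,0,0],
  [255,0,0,0,0],
  [255,0,0,0,0],
  [255,0,0,0,0],
], newtons=30)

```text
t: 2.48
ee_pos: [629.7, -224.4, 242.8]
tool_rot: [-3.14, 0.005, -0.147]
force: [1.4, 2.8, -3.8]
finger_gap: 9.4
```

jog_arm([
  [255,0,0,-10,0],
  [255,0,0,-30,0],
  [255,0,0,-60,0],
  [255,0,0,-90,0],
  [255,0,0,-110,0],
  [255,0,0,-110,0],
])

```text
t: 2.98
ee_pos: [630.9, -224.9, 358.2]
tool_rot: [-3.142, -0.002, -0.147]
force: [-0.5, 0.3, -3.4]
finger_gap: 9.5
```

jog_arm([
  [255,-20,0,0,-4],
  [255,-50,0,0,-8],
  [255,-80,0,0,-12],
  [255,-110,0,0,-16],
  [255,-140,0,0,-20],
  [255,-170,0,0,-24],
  [255,-200,1,0,-28],
  [255,-230,1,0,-30],
  [255,-255,1,0,-30],
  [255,-272,1,0,-30],
  [255,-280,1,0,-30],
  [255,-280,1,0,-30],
])

```text
t: 3.98
ee_pos: [352.6, -184.8, 357.6]
tool_rot: [3.141, -0.001, 0.376]
force: [2.0, -0.1, -3.1]
finger_gap: 9.7
```

jog_arm([
  [255,0,0,0,0],
  [255,0,0,0,0],
])

```text
t: 4.15
ee_pos: [353.2, -184.8, 357.6]
tool_rot: [3.141, -0.001, 0.376]
force: [0.4, -0.1, -3.3]
finger_gap: 9.5
```

```bash
python3 - <<'E'
from h import *
c=imaging.calibration("wrist");im=imaging.snapshot("wrist");cv2.imwrite("pics/w2.png",im);np.save("w2.npy",c,allow_pickle=True)
o=ctrl.observe();print(o['t'],o['ee_pos'],o['tool_rot'],o['finger_gap'],o['force'])
print(w2px(c,[[451,-185,70],[485.5,-172.6,70],[418,-200,70]]))
E
```

```text
4.2 [ 353.31195265 -184.82363606  357.5607949 ] [ 3.14086806e+00 -1.28227056e-03  3.76459594e-01] 9.957378472188719 [ 0.48760051 -0.35447648 -3.00324502]
[[379.96168065  96.23952727]
 [384.29510706  28.23096889]
 [380.86927244 158.63178479]]
```

View pics/w2.png

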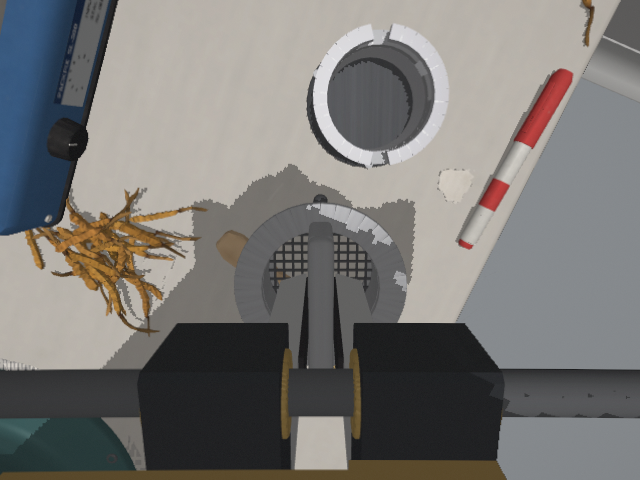

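The receiver is seen clearly: slots at (381,34) and (379,158), rim spanning 313-448 horizontally. The held sieve's front lug is at (320,200), and the handle is centred at column 320.

```bash
python3 - <<'E'
from h import *
c=np.load("w2.npy",allow_pickle=True).item()
a,b=px2w(c,(381,34),70),px2w(c,(379,158),70);print(a,b,np.degrees(np.arctan2(*(a-b)[1::-1])),(a+b)/2,np.linalg.norm(a-b))
l,r=px2w(c,(313,96),70),px2w(c,(448,96),70);print((l+r)/2,np.linalg.norm(l-r))
o=ctrl.observe()
g=o['ee_pos']-[0,0,180];T=R.from_euler('xyz',o['tool_rot'])
# predicted: lug tip, handle top front/rear ends
for n,p in(("lug",(41,0,51)),("hf",(32,0,-7)),("hr",(-32,0,-7)),("fl",(0,-40,29)),("fr",(0,40,29)),("ff",(40,0,29))):
    print(n,w2px(c,g+T.apply(p)))
for t in ((450.7,-184.6,300),): print(shift(t),np.degrees(o['tool_rot']))
E
```

```text
[ 482.06558886 -172.06201098   70.        ] [ 417.92876784 -198.78620216   70.        ] 22.620257528294516 [ 449.99717835 -185.42410657   70.        ] 69.48175447579612
[ 451.18129417 -185.20792597   70.        ] 79.63042376023117
lug [[318.52452676 192.87429146]]
hf [[317.66092064 238.48449243]]
hr [[317.78747868 393.8062085 ]]
fl [[232.18790674 287.05311232]]
fr [[404.42293339 287.23101937]]
ff [[318.25170422 201.74574916]]
[90.57649166 35.55302034 57.70276244] [ 1.79958484e+02 -7.34686912e-02  2.15695459e+01]
```

jog_arm([
  [255,15,6,0,-0.8],
  [255,35,14,0,-0.8],
  [255,60,23,5,-0.8],
  [255,80,31,15,-0.8],
  [255,90.5,35,30,-0.8],
  [255,90.5,35,37,-0.8],
  [255,90.5,35,39,-0.8],
  [255,90.5,35,39,-0.8],
])

```text
t: 4.87
ee_pos: [450.2, -184.1, 318.1]
tool_rot: [-3.141, -0.0, 0.391]
force: [-0.6, -0.3, -3.2]
finger_gap: 9.5
```

```bash
python3 - <<'E'
from h import *
o=ctrl.observe();print(o['t'],o['ee_pos'],np.degrees(o['tool_rot']),o['force'],shift((450.4,-184.3,318)))
im=imaging.snapshot("wrist");im2=imaging.snapshot("scene")
cv2.imwrite("pics/w3.png",np.hstack([cv2.resize(im[130:350,200:440],(480,440)),cv2.resize(im2[200:310,340:420],(320,440))]))
E
```

```text
4.8667 [ 450.15269905 -184.08148286  318.05054724] [-1.79971957e+02 -4.04058480e-03  2.23767317e+01] [-0.57309337 -0.34413305 -3.22434945] [0.14548745 0.29623387 0.05041252]
```

View pics/w3.png

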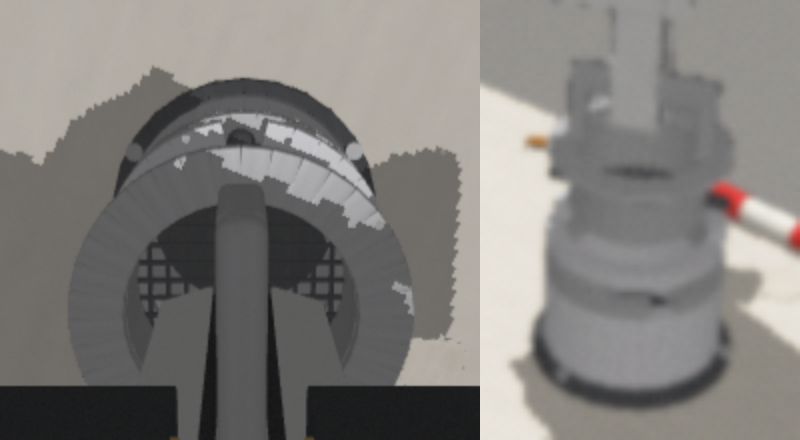

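The lug at (240,135) sits over the slot and the parts look concentric. I'll lower in small steps and watch the force.

jog_arm([
  [255,0,0,2,0],
  [255,0,0,4,0],
  [255,0,0,6,0],
  [255,0,0,8,0],
  [255,0,0,10,0],
  [255,0,0,10,0],
])

```text
t: 5.47
ee_pos: [450.0, -184.3, 308.8]
tool_rot: [3.141, -0.001, 0.39]
force: [-0.1, 0.5, -2.9]
finger_gap: 10.0
```

jog_arm([
  [255,0,0,1,0],
  [255,0,0,2,0],
  [255,0,0,3,0],
  [255,0,0,4,0],
  [255,0,0,5,0],
])

```text
t: 5.88
ee_pos: [450.1, -184.2, 303.7]
tool_rot: [3.141, -0.001, 0.39]
force: [-0.2, 0.5, -3.7]
finger_gap: 9.6
```

jog_arm([
  [255,0,0,1,0],
  [255,0,0,2,0],
  [255,0,0,3,0],
])

```text
t: 6.13
ee_pos: [450.1, -184.2, 300.6]
tool_rot: [3.141, -0.001, 0.39]
force: [-1.0, -0.2, -3.4]
finger_gap: 9.6
```

jog_arm([
  [255,0,0,1,0],
  [255,0,0,2,0],
  [255,0,0,3,0],
  [255,0,0,4,0],
  [255,0,0,4,0],
])

```text
t: 6.55
ee_pos: [450.1, -184.2, 296.4]
tool_rot: [3.141, -0.001, 0.39]
force: [0.3, -0.6, -3.0]
finger_gap: 9.5
```

jog_arm([
  [255,0,0,1,0],
  [255,0,0,2,0],
  [255,0,0,3,0],
  [255,0,0,4,0],
  [255,0,0,4,0],
])

```text
t: 6.97
ee_pos: [450.0, -184.2, 292.2]
tool_rot: [3.141, -0.001, 0.39]
force: [-0.4, -0.4, -2.4]
finger_gap: 9.8
```

jog_arm([
  [255,0,0,1,0],
  [255,0,0,2,0],
  [255,0,0,3,0],
  [255,0,0,3,0],
])

```text
t: 7.3
ee_pos: [450.0, -184.2, 289.0]
tool_rot: [3.141, -0.001, 0.39]
force: [0.8, -0.2, -2.2]
finger_gap: 9.8
```

jog_arm([
  [255,0,0,0.5,0],
  [255,0,0,1,0],
  [255,0,0,1,0],
])

```text
t: 7.55
ee_pos: [449.9, -184.2, 287.9]
tool_rot: [3.142, -0.0, 0.39]
force: [-0.4, 0.1, -3.7]
finger_gap: 10.1
```

jog_arm([
  [255,0,0,0.5,0],
  [255,0,0,1,0],
  [255,0,0,1,0],
])

```text
t: 7.8
ee_pos: [450.1, -184.2, 287.0]
tool_rot: [3.141, -0.001, 0.39]
force: [-0.0, 1.3, 0.1]
finger_gap: 9.8
```

jog_arm([
  [255,0,0,0.4,0],
  [255,0,0,0.4,0],
])

```text
t: 7.97
ee_pos: [450.2, -184.2, 286.8]
tool_rot: [3.141, -0.001, 0.39]
force: [-1.4, 0.2, 4.3]
finger_gap: 9.8
```

jog_arm([
  [255,0,0,0,2],
  [255,0,0,0,4],
  [255,0,0,0,6],
  [255,0,0,0,8],
  [255,0,0,0,8],
])

```text
t: 8.38
ee_pos: [450.2, -184.3, 286.9]
tool_rot: [3.141, -0.001, 0.249]
force: [0.2, -1.0, -0.7]
finger_gap: 9.9
```

jog_arm([
  [255,0,0,0.6,2],
  [255,0,0,0.6,4],
  [255,0,0,0.6,6],
  [255,0,0,0.6,8],
  [255,0,0,0.6,8],
])

```text
t: 8.8
ee_pos: [450.5, -184.5, 286.8]
tool_rot: [3.14, -0.002, 0.108]
force: [-1.0, -0.6, 5.3]
finger_gap: 10.0
```

jog_arm([
  [255,0,0,0.3,2],
  [255,0,0,0.3,4],
  [255,0,0,0.3,6],
  [255,0,0,0.3,8],
  [255,0,0,0.3,8],
])

```text
t: 9.22
ee_pos: [450.7, -184.7, 286.8]
tool_rot: [3.14, -0.003, -0.032]
force: [-0.2, -0.6, 5.3]
finger_gap: 9.8
```

jog_arm([
  [255,0,0,0.3,1],
  [255,0,0,0.3,2],
  [255,0,0,0.3,3],
  [255,0,0,0.3,4],
])

```text
t: 9.55
ee_pos: [450.9, -184.9, 286.8]
tool_rot: [3.14, -0.004, -0.101]
force: [-0.6, -1.6, 6.0]
finger_gap: 10.0
```

jog_arm([
  [255,0,0,0.3,1],
  [255,0,0,0.3,2],
  [255,0,0,0.3,3],
])

```text
t: 9.8
ee_pos: [451.0, -185.0, 286.8]
tool_rot: [3.14, -0.005, -0.152]
force: [-0.4, -1.4, 6.2]
finger_gap: 9.8
```

jog_arm([
  [255,0,0,0.3,1],
  [255,0,0,0.3,2],
  [255,0,0,0.3,3],
])

```text
t: 10.05
ee_pos: [451.1, -185.1, 286.8]
tool_rot: [3.14, -0.005, -0.203]
force: [-1.1, -0.3, 6.8]
finger_gap: 9.9
```

jog_arm([
  [255,0,0,0.3,1],
  [255,0,0,0.3,2],
  [255,0,0,0.3,3],
])

```text
t: 10.3
ee_pos: [451.2, -185.2, 286.8]
tool_rot: [3.14, -0.006, -0.254]
force: [-0.3, -1.7, 6.7]
finger_gap: 10.1
```

jog_arm([
  [255,0,0,0.3,1],
  [255,0,0,0.3,2],
  [255,0,0,0.3,3],
])

```text
t: 10.55
ee_pos: [451.3, -185.4, 286.7]
tool_rot: [3.14, -0.007, -0.305]
force: [-0.6, -0.7, 7.2]
finger_gap: 9.9
```

jog_arm([
  [255,-0.3,-0.2,0.3,1],
  [255,-0.3,-0.2,0.3,2],
  [255,-0.3,-0.2,0.3,3],
])

```text
t: 10.8
ee_pos: [451.2, -185.3, 286.8]
tool_rot: [3.14, -0.007, -0.356]
force: [-0.5, -2.8, 6.7]
finger_gap: 9.6
```

jog_arm([
  [255,-0.3,-0.2,0.3,1],
  [255,-0.3,-0.2,0.3,2],
  [255,-0.3,-0.2,0.3,3],
])

```text
t: 11.05
ee_pos: [451.1, -185.3, 286.8]
tool_rot: [3.14, -0.008, -0.407]
force: [0.3, -2.3, 6.1]
finger_gap: 9.8
```

jog_arm([
  [255,0,0,0.3,1],
  [255,0,0,0.3,2],
  [255,0,0,0.3,3],
])

```text
t: 11.3
ee_pos: [451.1, -185.4, 286.7]
tool_rot: [3.14, -0.008, -0.458]
force: [-0.7, -0.3, 2.9]
finger_gap: 9.7
```

jog_arm([
  [255,0,0,0.3,1],
  [255,0,0,0.3,2],
  [255,0,0,0.3,3],
])

```text
t: 11.55
ee_pos: [451.0, -185.2, 286.1]
tool_rot: [3.141, -0.008, -0.511]
force: [-0.6, 0.7, -1.3]
finger_gap: 9.8
```

The force dropped and z is sinking at about 51° of turn, so I'll press gently down.

jog_arm([
  [255,0,0,0.5,0],
  [255,0,0,1,0],
  [255,0,0,1,0],
])

```text
t: 11.8
ee_pos: [451.0, -185.2, 285.1]
tool_rot: [3.141, -0.008, -0.511]
force: [-0.8, 1.3, 2.8]
finger_gap: 9.8
```

jog_arm([
  [255,0,0,0.5,0.5],
  [255,0,0,1,1],
  [255,0,0,1,1],
])

```text
t: 12.05
ee_pos: [451.0, -185.2, 284.0]
tool_rot: [3.141, -0.008, -0.529]
force: [-1.1, 0.8, 0.2]
finger_gap: 9.6
```

jog_arm([
  [255,0,0,0.5,0.5],
  [255,0,0,1,1],
  [255,0,0,1,1],
])

```text
t: 12.3
ee_pos: [450.8, -185.2, 282.7]
tool_rot: [3.141, -0.007, -0.548]
force: [-0.4, -0.1, -3.1]
finger_gap: 9.8
```

jog_arm([
  [255,0,0,0.4,0],
  [255,0,0,0.8,0],
  [255,0,0,0.8,0],
])

```text
t: 12.55
ee_pos: [451.1, -185.3, 282.1]
tool_rot: [3.141, -0.008, -0.547]
force: [1.1, 0.2, 4.6]
finger_gap: 9.5
```

It sank 4.7 mm and stopped firmly. I'll release and back off.

jog_arm([
  [220,0,0,0,0],
  [200,0,0,0,0],
  [170,0,0,0,0],
  [130,0,0,0,0],
  [130,0,0,0,0],
  [130,0,0,0,0],
])

```text
t: 13.05
ee_pos: [451.1, -185.3, 282.1]
tool_rot: [3.141, -0.008, -0.547]
force: [0.7, -0.1, 0.1]
finger_gap: 42.9
```

jog_arm([
  [130,0,0,-10,0],
  [130,0,0,-30,0],
  [130,0,0,-60,0],
  [130,0,0,-90,0],
  [130,-30,0,-110,0],
  [130,-60,0,-110,0],
  [130,-80,0,-110,0],
  [130,-80,0,-110,0],
  [130,-80,0,-110,0],
])

```text
t: 13.8
ee_pos: [381.6, -143.0, 392.5]
tool_rot: [3.142, -0.01, -0.547]
force: [-0.2, 0.6, 0.0]
finger_gap: 46.2
```

```bash
python3 - <<'E'
from h import *
c=imaging.calibration("wrist");o=ctrl.observe();im=imaging.snapshot("wrist");im2=imaging.snapshot("scene");np.save("w4.npy",c,allow_pickle=True)
cv2.imwrite("pics/w4full.png",im);print(o['t'],o['ee_pos'],o['tool_rot'],o['force'],o['finger_gap'])
u=w2px(c,[[451,-185,74]])[0].astype(int);print(u)
x,y=np.clip(u[0]-100,0,440),np.clip(u[1]-100,0,280)
print(x,y)
cv2.imwrite("pics/w4.png",np.hstack([cv2.resize(im[y:y+200,x:x+200],(400,400)),cv2.resize(im2[210:310,330:430],(400,400),interpolation=2)]))
E
```

```text
13.8 [ 381.63887819 -142.9555487   392.46068942] [ 3.14156566 -0.00951669 -0.54700812] [-0.22691138  0.60231645  0.01747115] 46.21964823028119
[320 120]
220 20
```

View pics/w4.png

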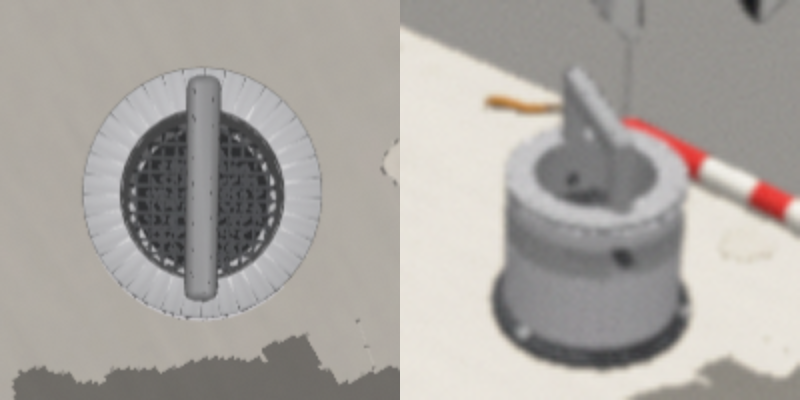

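The flange sits flush and concentric in both views, with no gap at the rim and the gripper clear.

```bash
python3 -c "
from rig import workorder;print(workorder.hand_in())"
```

```text
the job is handed in; nothing more can be done
None
```

The sieve is hung in the receiver, locked and released, and the job is handed in. The hand-in gave no verdict.

- **Lowering:** I gripped the handle at its middle and lowered the lugs through the slots at a yaw of about 22°. They met the ledge at the expected height.
- **Twisting:** I turned it clockwise under about 10 N or less, as read at the end of each move. After about 51° the upward force dropped and it began to sink. With another 2° of turn it sank 4.7 mm in all, against the nominal 5 mm, and stopped firmly. It now stands about 53° (0.93 rad) from the slots.
- **Last checks:** After letting go, the wrist and scene pictures show the flange flat and centred on the rim with no visible gap. The gripper is about 110 mm higher and off to the side, reading near-zero force. The run used about 14 of the 72 s.
- **Not measured:** I did not measure the remaining height of the flange above the rim directly; it rests on the sink distance and the pictures. I did not measure the bystanders again at the end, but the gripper went nowhere near them. During the twist the tool drifted about 1.5 mm sideways with at most about 3 N of side force.

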